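Take the bore of a horn coupling with a telescoping gauge

TASK

Take the telescoping gauge from its notch in the tool rail and lower it, still closed, into the brass socket until its head sits on the shoulder inside; press it down lightly, unscrew the blue lock knob so that the plungers spring out to the bore, and screw the knob fast again. Then draw the gauge straight out with its reading locked and hang it back in the notch it came from, never forcing it in the socket and leaving the other tools and things on the bench alone.

Things in the scene. Friction and masses are not known exactly. Their poses are not given: they have to be found in the camera images.
- gauge: Telescoping bore gauge, steel, 0.22 kg, 154 mm long, hanging head down in one of the rail's three notches. Origin: centre of its T-shaped head; +z runs up the handle (9 to 10 mm thick). Head: a tube 12 mm thick (underside 6 mm below the origin) and 30 mm long along the gauge's x, with a round-tipped plunger 9 mm thick in each end; 34 mm from tip to tip when closed, 54 mm fully out.
- gauge_collar (a point): Centre of the underside of the gauge's collar, 112 mm above the head's centre. The collar is 22 mm across and 4 mm thick; this underside rests on the rail's top. Above it a thin neck, then the lock knob.
- gauge_knob (a point): The point to grip, from above: on the gauge's axis in the round blue lock knob, 16 mm thick, which reaches from 18 mm below this point to 10 mm above it. Held by the knob in the air, the whole gauge turns with it; the knob turns against the gauge only when something holds the head, such as pressing it with 5 to 10 N on the shoulder in the socket.
- lock (a joint): Angle of the lock knob on the gauge (rad): 0 = screwed fast (as at the start, plungers held), 1.2 = fully unscrewed (stop). Unscrews counter-clockwise seen from above. The plungers are let go at about 0.7 and held below about 0.3. Turning takes about 0.06 N m.
- tip_a (a point): Outermost point of the plunger on the head's +x side. Each plunger is pushed out by a spring of about 1.7 N over at most 10 mm.
- tip_b (a point): Outermost point of the plunger on the head's -x side; the distance from tip_a to tip_b is the gauge's reading (34 mm closed).
- rail: Fixed pine tool rail: a board 280 mm long (along its y) and 14 mm thick, top 135 mm above the bench, on a cheek at each end. Origin on the bench under the middle notch; its front is its -x side. Three notches at y = -95, 0, +95 mm, 14 mm wide, open to the front: from x = 15 mm (closed end) to x = -10 mm, then flaring to about 24 mm at the front edge, x = -22 mm. Tools hang at about x = 0.
- socket: Fixed workpiece: a turned maple horn coupling with a brass-lined socket, 70 mm in outer diameter, standing upright in a dark wooden bench clamp 150 x 130 mm and 66 mm high. Origin on the bench on the bore's axis. The thin brass lining is marred by a push of more than 30 N.
- socket_mouth (a point): Centre of the socket's open top, 125 mm above the bench. The bore is 40 mm in diameter, with a 3 mm chamfer at the mouth, straight down to the shoulder.
- shoulder: The wooden shoulder ring (26 mm hole) at the foot of the socket on which the gauge's head sits. Its upper face lies 28 to 44 mm below the mouth, different each time and not measured: find it by feel. This entry's origin is only the axis at bench height, not the face.
- driver: Stubby screwdriver with a red handle 24 mm thick and 28 mm high, hanging in another notch of the rail; origin under the handle, on the axis. Leave it.
- awl: Awl with a dark wooden knob handle 27 mm thick and 26 mm high, hanging in another notch of the rail; origin under the handle, on the axis. Leave it.
- ferrule: Spare brass ferrule, a ring 48 mm across and 30 mm high, standing on the bench; origin under its centre. Leave it.
- varnish: Amber jar with green lid, 60 mm across, 75 mm high, on the bench behind the middle; origin under its centre. Leave it.
- cork_block: Cork block 75 x 45 x 30 mm on the bench; origin under its centre. Leave it.
- screwdriver: Screwdriver with blue handle, 200 mm long, lying on the bench. Leave it.
Mind the look-alikes: they are no part of the job. What is shaped like the gauge but pink is not meant.

How it is judged:
By the outcome, as a careful person would: the job done as asked, in the order asked, and still so for the second after the job is handed in, with the robot touching nothing.
It also fails if it takes over 72 s, if anything falls off the work surface, if the arm or the gripper's body presses on something with over 40 N, if the wrist force passes 120 N, or if a joint passes its speed limit or range.

ROBOT

A 6-joint arm with a two-finger parallel gripper is mounted at the origin on the work surface. World frame = base frame: x ahead of the robot, y to its left, z up, the work surface at z = 0. Lengths are in m, angles in rad, forces in N, time in s.
With the tool pointing down it reaches from about 0.35 to 0.85 m from the base axis. Payload 8.1 kg.
Tool frame: the origin (TCP) lies at the centre of the arm's flange, where the gripper is bolted on; the fingertips stand 186 mm ahead of it and the grasp point (between the pads) lies 167 mm ahead of it; z points along the fingers, y is the line along which they close (so a half turn about z gives the same grasp; the last joint's range is limited). The gripper opens to 93 mm and grips with 3 to 60 N. Pads are 15 mm wide; open, the fingers measure 128 mm over their backs; the gripper's body (75 mm by 188 mm) begins 65 mm behind the grasp point.
Start: joints at [-1.361, 0.13, 1.488, -0, 1.523, -0.085], TCP at [0.174, -0.574, 0.405] pointing down, gripper open.
Joint ranges: [-2.96, 2.96], [-0.89, 2.26], [0.02, 2.5], [-1.34, 4.48], [0, 2.73], [-2.66, 2.66]. Speed limits (rad/s): [2.39, 2.39, 2.79, 3.14, 3.14, 3.14].

INTERFACE

Orientations are given as a rotation vector (axis times angle).
In Python, from plant import read_state, read_camera, camera_params, robot gives the robot as it stands.
- The arm moves only by the tool carry_out, never from a script. Its argument "targets" is a list of rows, each an object of numbers: "hand": the opening in per cent of the stroke, from 0 (shut) to 100 (fully open); "x", "y", "z": the shift along the tool's x, y, z in m; "ax", "ay", "az": the turn, a rotation vector about the tool's x, y, z in rad. In form: [{"hand": .., "x": .., "y": .., "z": .., "ax": .., "ay": .., "az": ..}, ...]. A call has 1 to 8 rows; each row is the pose to reach, as a shift and turn from the pose commanded when the call began, along the tool's axes at that moment; what a row does not reach only later rows make up. A row lasts 1/8 s, in which the tool goes at most 62.5 mm and 10.7 degrees, less where a joint would pass 70% of its speed; a pose out of reach is approached as far as the arm can. A call with a gripper value outside its range is refused whole. The fingers move at their own pace and stop on an object; "newtons" is the grip in N (left out, the last holds). Time passes only in rows, so rows that repeat a pose let the fingers close. It gives the time, the measured TCP pose, the force, the opening and the grip force at its end, in the units of the state.
- read_state(): the state, without advancing time (a new reading comes with each control period).
- read_camera(name): name is "scene" or "top" or "wrist"; returns (picture, depth): 384x512x3 uint8, blue, green, red; 384x512 float32, m along the optical axis (not along the pixel's ray), 0 where there is no reading.
- camera_params(name): a dict with "fx", "fy", "cx", "cy" (pixels), "position" and "rotation" of the camera in the world. Camera axes: x right, y up, looking along -z (the intrinsics and any distortion apply to the point x, -y, -z); pixel columns grow to the right and rows downward; lengths in m; the calibration is good to about 2 mm. A picture is of the moment at which its call begins: read the wrist's pose just before it. camera_params takes no time and is no camera call; for the wrist camera it gives the pose at the moment of the call.
- robot.close_job(): hands the job in; it is judged then, once.
The state is a dict: "t": time; "q": joint angles; "dq": joint speeds; "joint_torque": joint torques, N m; "tool_pos": TCP position; "orientation": TCP orientation; "force": force on the tool from outside, world axes, zero at the start; "wrist_torque": the same for the moment, N m; "opening": finger opening in m; "gripper_force": force on a finger pad.
Only numpy, scipy, OpenCV 4.12 (cv2) and the standard library are available. Lean on these libraries where they do the work, as an engineer would, in place of code of your own. Each camera call takes 0.05 s, during which the arm holds its last target. There are 200 camera calls.

## Working session

There is one attempt and no reset: what is moved stays moved. The work goes in short steps, Python scripts to look and compute and a tool call to move; the robot and the scene stay as the last step left them, time stands still between calls to the robot, and variables do not carry over. Pictures are saved under pics/ and viewed, at most 10 in all, crops included, and the job is handed in when it is done.

Besides the shell and the picture viewer there is one more tool, called after ">>>" as name(argument=value, ...), one argument or row to a line, values as JSON. carry_out: Moves the arm, as the interface text tells. Its arguments: {"type":"object","properties":{"targets":{"type":"array","items":{"type":"object","properties":{"hand":{"type":"number"},"x":{"type":"number"},"y":{"type":"number"},"z":{"type":"number"},"ax":{"type":"number"},"ay":{"type":"number"},"az":{"type":"number"}}}},"newtons":{"type":"number"}},"required":["targets"]}

```bash
mkdir -p pics
cat > h.py <<'E'
import numpy as np, cv2
from scipy.spatial.transform import Rotation as R
from plant import read_state, read_camera, camera_params, robot
def snap(n,name):
    p=camera_params(n); im,d=read_camera(n); cv2.imwrite(f'pics/{name}.png',im); np.savez(f'{name}.npz',im=im,d=d,**{k:np.array(v) for k,v in p.items() if k in('fx','fy','cx','cy','position','rotation')}); return p,im,d
def w(name,u,v,z=None):
    f=np.load(f'{name}.npz'); Rm=f['rotation']; 
    if Rm.shape!=(3,3): Rm=R.from_rotvec(Rm).as_matrix() if Rm.size==3 else R.from_quat(Rm).as_matrix()
    ray=Rm@np.array([(u-f['cx'])/f['fx'],-(v-f['cy'])/f['fy'],-1]); p=f['position']
    if z is not None: return p+ray*(z-p[2])/ray[2]
    d=f['d'][int(v),int(u)]; return p+ray*d
def proj(name,P):
    f=np.load(f'{name}.npz'); c=f['rotation'].T@(np.array(P)-f['position']); return f['cx']-f['fx']*c[0]/c[2], f['cy']+f['fy']*c[1]/c[2]
E
python3 - <<'E'
from h import *
for n in('scene','top'):
    p,im,d=snap(n,n+'0'); print({k:np.round(v,3).tolist() if not isinstance(v,str) else v for k,v in p.items()})
a=cv2.imread('pics/scene0.png');b=cv2.imread('pics/top0.png')
s=read_state();print(s)
E
```

```text
{'fx': 357.705, 'fy': 357.705, 'cx': 251.635, 'cy': 195.039, 'position': [1.141, 0.503, 0.852], 'rotation': [0.446, 0.881, 2.098]}
{'fx': 489.513, 'fy': 489.513, 'cx': 253.85, 'cy': 200.431, 'position': [0.206, 0.024, 1.719], 'rotation': [0.166, -0.154, -1.532]}
{'t': 0.1, 'q': array([-1.36142932e+00,  1.31000575e-01,  1.48916898e+00, -4.34243111e-06,
        1.52301218e+00, -8.53990136e-02]), 'dq': array([-2.87351273e-05, -1.23611141e-03, -2.06573840e-03,  2.95801848e-04,
       -6.80504448e-04, -4.08667222e-04]), 'joint_torque': array([ 1.73824606e-03, -5.61340642e+01, -4.93094623e+01,  7.70442816e-02,
        2.90929974e-02, -2.56273415e-05]), 'tool_pos': array([ 0.17428583, -0.57390435,  0.4038437 ]), 'orientation': array([-3.10596530e+00, -4.61110394e-01,  1.61339578e-04]), 'force': array([ 0.31936192, -0.59407417, -0.36424286]), 'wrist_torque': array([-0.01039053,  0.01917691, -0.02956708]), 'gripper_force': 0.0, 'opening': 0.09299877710494989}
```

View pics/scene0.png

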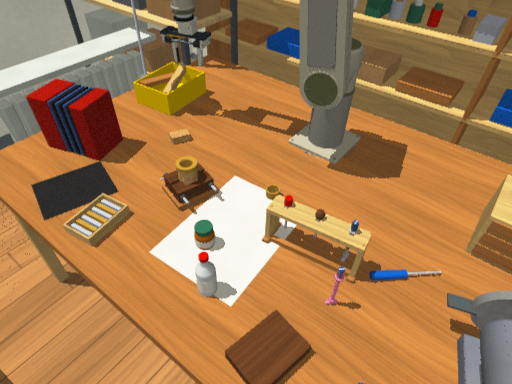

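View pics/top0.png

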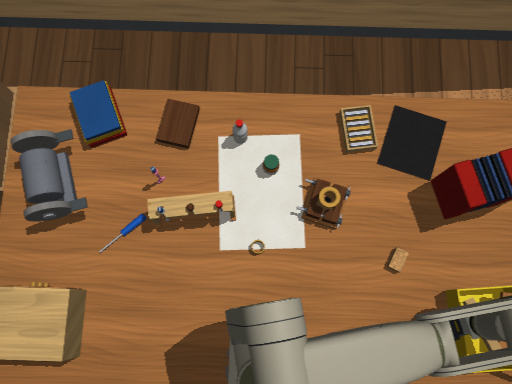

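The gauge candidates are the blue-knobbed tool in the rail's end notch (scene 355,226; top 160,210) and the pink look-alike standing on the bench (scene 338,285; top 157,175). The one in the rail fits: it hangs there and has a blue knob. The socket mouth is at top (329,197) and scene (187,163). I'll confirm in one enlarged crop.

Run:
```python
from h import *
a=cv2.imread('pics/scene0.png');b=cv2.imread('pics/top0.png')
def c(im,x,y,w_,h_,s): return cv2.resize(im[y:y+h_,x:x+w_],None,fx=s,fy=s,interpolation=cv2.INTER_CUBIC)
t=c(b,140,180,100,50,8)           # top rail
u1=c(b,290,165,80,60,5); u2=c(a,310,200,80,60,5)
cv2.imwrite('pics/crop1.png',np.vstack([t[:300] if 0 else cv2.resize(t,(800,300)) if 0 else t[80:380],np.hstack([u1,u2])]))
for uv in [(160,210),(190,207),(219,204)]: print(w('top0',*uv), w('top0',*uv,z=.16))
print(w('scene0',355,226),'mouth',w('top0',329,197,.125),w('top0',329,191),w('scene0',187,163,.125))
```

```text
[0.48536411 0.34079792 0.17581302] [0.48822236 0.34404315 0.16      ]
[0.5007309  0.24694414 0.1627507 ] [0.50125108 0.24733808 0.16      ]
[0.51363143 0.15344415 0.16288948] [0.51420185 0.15368444 0.16      ]
[0.49858326 0.34680527 0.16309619] mouth [ 0.55663824 -0.20844223  0.125     ] [ 0.57824363 -0.20910201  0.12022133] [ 0.55873611 -0.20488674  0.125     ]
```

View pics/crop1.png

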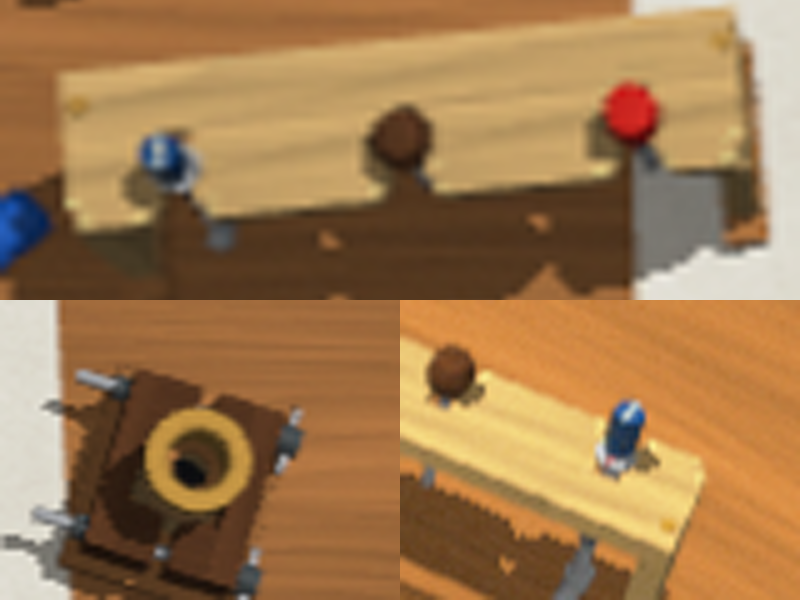

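```bash
cat >> h.py <<'E'
def row(P,yaw,frm=None):
    "shift/turn from pose frm=(pos,yaw) or the present one to tool-down pose P, yaw of tool x"
    if frm is None:
        s=read_state(); p=s['tool_pos']; M=R.from_rotvec(s['orientation'])
    else: p=np.array(frm[0]); M=dn(frm[1])
    r=(M.inv()*dn(yaw)).as_rotvec(); return np.round(M.inv().apply(np.array(P)-p),4).tolist(), np.round(r,4).tolist()
def dn(yaw): return R.from_euler('z',yaw)*R.from_euler('x',np.pi)
E
python3 - <<'E'
from h import *
s=read_state();M=R.from_rotvec(s['orientation']).as_matrix();print(M.round(4),np.arctan2(M[1,0],M[0,0]))
print(row((.45,-.30,.45),.14)); print(row((.42,.30,.45),.14,((.45,-.30,.45),.14)))
p=camera_params('wrist');print(p)
E
```

```text
[[ 9.569e-01  2.905e-01 -3.000e-04]
 [ 2.905e-01 -9.569e-01  1.600e-03]
 [ 1.000e-04 -1.600e-03 -1.000e+00]] 0.2947661232848055
([0.3434, -0.1821, -0.0458], [-0.0016, -0.0, 0.1548])
([0.054, -0.5983, -0.0], [0.0, 0.0, 0.0])
{'fx': 285.17271400834403, 'fy': 285.17271400834403, 'cx': 251.90205789408873, 'cy': 190.95171602335247, 'position': array([ 0.24755206, -0.55165065,  0.38401953]), 'rotation': array([-0.23781923,  0.17643489, -1.26849078])}
```

>>> carry_out(
  targets=[
    {"hand": 100,"x": 0.343,"y": -0.182,"z": -0.045,"az": 0.155},
    {"hand": 100,"x": 0.343,"y": -0.182,"z": -0.045,"az": 0.155},
    {"hand": 100,"x": 0.343,"y": -0.182,"z": -0.045,"az": 0.155},
    {"hand": 100,"x": 0.343,"y": -0.182,"z": -0.045,"az": 0.155},
    {"hand": 100,"x": 0.343,"y": -0.182,"z": -0.045,"az": 0.155},
    {"hand": 100,"x": 0.343,"y": -0.182,"z": -0.045,"az": 0.155},
    {"hand": 100,"x": 0.343,"y": -0.182,"z": -0.045,"az": 0.155},
  ],
)

```text
schema error: expected keys hand, x, y, z, ax, ay, az
```

Run:
```python
from h import *
s=read_state();print(s['t'],s['tool_pos'],s['q']);p,im,d=snap('wrist','w0')
print(proj('w0',(.557,-.208,.125)))
print(row((.42,.30,.44),.14))
```

```text
0.1 [ 0.17428583 -0.57390435  0.4038437 ] [-1.36142932e+00  1.31000575e-01  1.48916898e+00 -4.34243111e-06
  1.52301218e+00 -8.53990136e-02]Traceback (most recent call last):
  File "<stdin>", line 3, in <module>
  File "h.py", line 13, in proj
    f=np.load(f'{name}.npz'); c=f['rotation'].T@(np.array(P)-f['position']); return f['cx']-f['fx']*c[0]/c[2], f['cy']+f['fy']*c[1]/c[2]
                                                                                                    ~^^^
IndexError: invalid index to scalar variable.
```

View pics/w0.png

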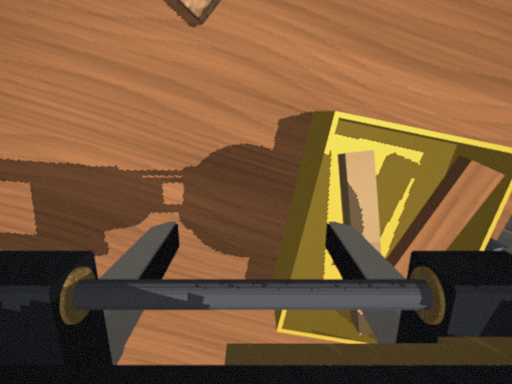

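The move was refused because every key is required, so this picture only shows the yellow box under the start pose. I'm resending with all keys.

>>> carry_out(
  targets=[
    {"hand": 100,"x": 0.343,"y": -0.182,"z": -0.045,"ax": 0,"ay": 0,"az": 0.155},
    {"hand": 100,"x": 0.343,"y": -0.182,"z": -0.045,"ax": 0,"ay": 0,"az": 0.155},
    {"hand": 100,"x": 0.343,"y": -0.182,"z": -0.045,"ax": 0,"ay": 0,"az": 0.155},
    {"hand": 100,"x": 0.343,"y": -0.182,"z": -0.045,"ax": 0,"ay": 0,"az": 0.155},
    {"hand": 100,"x": 0.343,"y": -0.182,"z": -0.045,"ax": 0,"ay": 0,"az": 0.155},
    {"hand": 100,"x": 0.343,"y": -0.182,"z": -0.045,"ax": 0,"ay": 0,"az": 0.155},
    {"hand": 100,"x": 0.343,"y": -0.182,"z": -0.045,"ax": 0,"ay": 0,"az": 0.155},
  ],
)

```text
t: 1.02
tool_pos: [0.4517, -0.2977, 0.4501]
orientation: [-3.133, -0.226, -0.001]
force: [0.3, 0.0, -0.1]
opening: 0.0928
gripper_force: 0.0
```

Run:
```python
s=open('h.py').read().replace("c=f['rotation'].T@(","c=R.from_rotvec(f['rotation']).as_matrix().T@(")
open('h.py','w').write(s)
from h import *
s=read_state();print(s['t'],s['tool_pos'],s['q']);p,im,d=snap('wrist','w1')
u,v=proj('w1',(.557,-.208,.125));print(u,v)
u,v=int(u),int(v)
# fit circles to the mouth rim: depth-based points near z=.125
U,V=np.meshgrid(np.arange(512),np.arange(384));Rm=R.from_rotvec(p['rotation']).as_matrix()
ray=np.stack([(U-p['cx'])/p['fx'],-(V-p['cy'])/p['fy'],-np.ones_like(U)],-1)@Rm.T
P=p['position']+ray*d[...,None]
m=(abs(P[...,2]-.125)<.004)&(np.hypot(P[...,0]-.557,P[...,1]+.208)<.05)
Q=P[m];print(m.sum(),Q.min(0),Q.max(0),Q.mean(0))
if m.sum()>20:
  (cx,cy),ax,an=cv2.fitEllipse(cv2.convexHull((Q[:,:2]*1e4).astype(np.float32))); print('outer',cx/1e4,cy/1e4,np.array(ax)/10)
print(row((.42,.30,.44),.14))
```

```text
1.025 [ 0.45165816 -0.29767405  0.4501351 ] [-6.77771579e-01 -4.49420143e-02  1.58639153e+00  7.13268693e-04
  1.59961288e+00  7.49177358e-01]
177.20027727009546 67.91757795539316
2932 [ 0.52469388 -0.24461407  0.12100927] [ 0.59454184 -0.17437954  0.12766108] [ 0.56082549 -0.20938121  0.12473252]
outer 0.559681201171875 -0.20970400390625 [69.59835815 70.15775757]
([0.0541, -0.5962, 0.0103], [-0.0004, -0.0009, 0.0035])
```

>>> carry_out(
  targets=[
    {"hand": 60,"x": 0.03,"y": -0.48,"z": 0.01,"ax": 0,"ay": 0,"az": 0},
    {"hand": 60,"x": 0.03,"y": -0.48,"z": 0.01,"ax": 0,"ay": 0,"az": 0},
    {"hand": 60,"x": 0.03,"y": -0.48,"z": 0.01,"ax": 0,"ay": 0,"az": 0},
    {"hand": 60,"x": 0.03,"y": -0.48,"z": 0.01,"ax": 0,"ay": 0,"az": 0},
    {"hand": 60,"x": 0.03,"y": -0.58,"z": 0.01,"ax": 0,"ay": 0,"az": 0},
    {"hand": 60,"x": 0.03,"y": -0.596,"z": 0.01,"ax": 0,"ay": 0,"az": 0},
    {"hand": 60,"x": 0.03,"y": -0.596,"z": 0.01,"ax": 0,"ay": 0,"az": 0},
    {"hand": 60,"x": 0.03,"y": -0.596,"z": 0.01,"ax": 0,"ay": 0,"az": 0},
  ],
)

```text
t: 2.08
tool_pos: [0.4057, 0.1982, 0.4409]
orientation: [3.133, 0.217, 0.001]
force: [1.8, -1.0, 0.7]
opening: 0.056
gripper_force: 0.0
```

>>> carry_out(
  targets=[
    {"hand": 60,"x": 0.0,"y": -0.01,"z": 0,"ax": 0,"ay": 0,"az": 0},
    {"hand": 60,"x": 0.0,"y": -0.03,"z": 0,"ax": 0,"ay": 0,"az": 0},
    {"hand": 60,"x": 0.0,"y": -0.03,"z": 0,"ax": 0,"ay": 0,"az": 0},
  ],
)

```text
t: 2.45
tool_pos: [0.402, 0.2267, 0.4407]
orientation: [3.133, 0.219, -0.001]
force: [-0.3, 0.2, -1.6]
opening: 0.0557
gripper_force: 0.0
```

Run:
```python
from h import *
s=read_state();print(s['t'],s['tool_pos'],s['q']);p,im,d=snap('wrist','w2')
U,V=np.meshgrid(np.arange(512),np.arange(384));Rm=R.from_rotvec(p['rotation']).as_matrix()
ray=np.stack([(U-p['cx'])/p['fx'],-(V-p['cy'])/p['fy'],-np.ones_like(U)],-1)@Rm.T
P=p['position']+ray*d[...,None]
m=(P[...,2]>.166)&(P[...,2]<.18)&(np.hypot(P[...,0]-.487,P[...,1]-.342)<.03)
Q=P[m];print('knobtop',m.sum(),Q.min(0),Q.max(0),Q.mean(0), U[m].mean(),V[m].mean())
m=(abs(P[...,2]-.135)<.004)&(np.hypot(P[...,0]-.5,P[...,1]-.25)<.2)
Q=P[m];print(m.sum(),Q[:,2].mean());(c,a,an)=cv2.minAreaRect((Q[:,:2]*1e4).astype(np.float32));print(np.array(c)/1e4,np.array(a)/10,an)
u,v=map(int,proj('w2',(.487,.342,.15)));print(u,v)
x0=max(0,u-65);y0=max(0,v-50);cv2.imwrite('pics/w2c.png',np.vstack([cv2.resize(im[y0:y0+100,x0:x0+130],(520,400)) if 1 else 0]));print(x0,y0)
```

```text
2.45 [0.40204032 0.22671711 0.44065438] [ 4.02526702e-01 -2.63974834e-01  1.80014229e+00 -5.25399783e-04
  1.60633148e+00  1.83347572e+00]
knobtop 361 [0.48376527 0.33476857 0.16602806] [0.50015577 0.35097561 0.17342494] [0.492004   0.34263255 0.17062949] 125.77839335180056 73.36565096952909
20752 0.13515370141924682
[0.51638716 0.25101353] [ 67.34508057 281.95778809] 7.655392169952393
136 82
71 32
```

View pics/w2c.png

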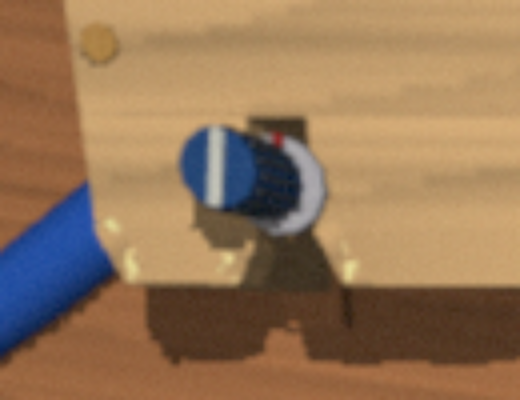

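The crop shows the gauge in the end notch, with its blue knob (white stripe) at about wrist pixel (126,73) and the silver collar below it. The knob top measures z=0.1706 against an expected 0.171, so the position holds. Next I compute the approach.

Run:
```python
from h import *
print(row((.492,.343,.328),.1396))
```

```text
([0.1053, -0.1033, 0.1125], [0.0009, 0.0006, -0.0003])
```

>>> carry_out(
  targets=[
    {"hand": 55,"x": 0.05,"y": -0.05,"z": 0.0,"ax": 0.001,"ay": 0,"az": 0},
    {"hand": 55,"x": 0.085,"y": -0.085,"z": 0.01,"ax": 0.001,"ay": 0,"az": 0},
    {"hand": 55,"x": 0.105,"y": -0.103,"z": 0.03,"ax": 0.001,"ay": 0,"az": 0},
    {"hand": 55,"x": 0.105,"y": -0.103,"z": 0.05,"ax": 0.001,"ay": 0,"az": 0},
    {"hand": 55,"x": 0.105,"y": -0.103,"z": 0.07,"ax": 0.001,"ay": 0,"az": 0},
    {"hand": 55,"x": 0.105,"y": -0.103,"z": 0.07,"ax": 0.001,"ay": 0,"az": 0},
  ],
)

```text
t: 3.25
tool_pos: [0.4906, 0.3423, 0.3688]
orientation: [3.133, 0.218, -0.006]
force: [0.5, -1.1, 0.0]
opening: 0.0513
gripper_force: 0.0
```

Run:
```python
from h import *
s=read_state();print(row((.492,.343,.328),.1396),s['force']);p,im,d=snap('wrist','w3')
U,V=np.meshgrid(np.arange(512),np.arange(384));Rm=R.from_rotvec(p['rotation']).as_matrix()
ray=np.stack([(U-p['cx'])/p['fx'],-(V-p['cy'])/p['fy'],-np.ones_like(U)],-1)@Rm.T
P=p['position']+ray*d[...,None]
m=(P[...,2]>.1675)&(P[...,2]<.18)&(np.hypot(P[...,0]-.492,P[...,1]-.343)<.02)&(im[...,0]>im[...,2]+20)
Q=P[m];print('knobtop',m.sum(),Q.min(0) if len(Q) else 0,Q.max(0) if len(Q) else 0,Q.mean(0))
```

```text
([0.0016, -0.0005, 0.0408], [0.0007, 0.0037, -0.0009]) [ 0.45066474 -1.07761495  0.04085757]
knobtop 290 [0.48560028 0.33604205 0.16756984] [0.50005092 0.35123317 0.17286714] [0.49314136 0.34394329 0.17097001]
```

>>> carry_out(
  targets=[
    {"hand": 55,"x": 0.001,"y": -0.001,"z": 0.02,"ax": 0,"ay": 0.001,"az": 0},
    {"hand": 55,"x": 0.001,"y": -0.001,"z": 0.04,"ax": 0,"ay": 0.001,"az": 0},
    {"hand": 55,"x": 0.001,"y": -0.001,"z": 0.04,"ax": 0,"ay": 0.001,"az": 0},
    {"hand": 0,"x": 0.001,"y": -0.001,"z": 0.04,"ax": 0,"ay": 0.001,"az": 0},
    {"hand": 0,"x": 0.001,"y": -0.001,"z": 0.04,"ax": 0,"ay": 0.001,"az": 0},
    {"hand": 0,"x": 0.001,"y": -0.001,"z": 0.04,"ax": 0,"ay": 0.001,"az": 0},
    {"hand": 0,"x": 0.001,"y": -0.001,"z": 0.04,"ax": 0,"ay": 0.001,"az": 0},
    {"hand": 0,"x": 0.001,"y": -0.001,"z": 0.04,"ax": 0,"ay": 0.001,"az": 0},
  ],
  newtons=30,
)

```text
t: 4.3
tool_pos: [0.4923, 0.3451, 0.3315]
orientation: [-3.133, -0.219, -0.002]
force: [-0.2, -1.1, 1.4]
opening: 0.0155
gripper_force: 30.0
```

Run:
```python
from h import *
s=read_state();print(s['tool_pos'],s['force'],s['wrist_torque'],s['gripper_force'],s['opening'],row((.4928,.3436,.328),.1396))
```

```text
[0.49232196 0.34510341 0.3314835 ] [-0.21534165 -1.14154268  1.36445073] [-0.25478275 -0.01813288 -0.01100123] 29.99681532382965 0.015492536490469841 ([0.0003, 0.0016, 0.0035], [-0.001, -0.0016, 0.0001])
```

>>> carry_out(
  targets=[
    {"hand": 0,"x": 0,"y": 0,"z": -0.003,"ax": 0,"ay": 0,"az": 0},
    {"hand": 0,"x": 0,"y": 0,"z": -0.006,"ax": 0,"ay": 0,"az": 0},
    {"hand": 0,"x": -0.005,"y": 0,"z": -0.006,"ax": 0,"ay": 0,"az": 0},
    {"hand": 0,"x": -0.02,"y": 0,"z": -0.006,"ax": 0,"ay": 0,"az": 0},
    {"hand": 0,"x": -0.04,"y": 0,"z": -0.006,"ax": 0,"ay": 0,"az": 0},
    {"hand": 0,"x": -0.065,"y": 0,"z": -0.006,"ax": 0,"ay": 0,"az": 0},
    {"hand": 0,"x": -0.07,"y": 0,"z": -0.006,"ax": 0,"ay": 0,"az": 0},
  ],
)

```text
t: 5.18
tool_pos: [0.4216, 0.3353, 0.3368]
orientation: [-3.133, -0.221, -0.0]
force: [0.1, 0.1, -1.3]
opening: 0.015
gripper_force: 30.0
```

Run:
```python
from h import *
s=read_state();print(s['tool_pos'],s['force'],s['wrist_torque'],s['gripper_force'],s['opening'],row((.5597,-.2097,.50),.1396))
```

```text
[0.42158462 0.33533579 0.33677651] [ 0.11037584  0.11072698 -1.32598536] [ 0.04976844  0.03584142 -0.00410886] 29.992920756340027 0.015018114094187764 ([0.0604, 0.5589, -0.1637], [-0.0009, -0.0004, 0.0011])
```

>>> carry_out(
  targets=[
    {"hand": 0,"x": 0,"y": 0,"z": -0.05,"ax": 0,"ay": 0,"az": 0},
    {"hand": 0,"x": 0,"y": 0,"z": -0.11,"ax": 0,"ay": 0,"az": 0},
    {"hand": 0,"x": 0,"y": 0.04,"z": -0.155,"ax": 0,"ay": 0,"az": 0},
    {"hand": 0,"x": 0,"y": 0.1,"z": -0.16,"ax": 0,"ay": 0,"az": 0},
    {"hand": 0,"x": 0,"y": 0.16,"z": -0.16,"ax": 0,"ay": 0,"az": 0},
    {"hand": 0,"x": 0,"y": 0.22,"z": -0.16,"ax": 0,"ay": 0,"az": 0},
    {"hand": 0,"x": 0.01,"y": 0.28,"z": -0.16,"ax": 0,"ay": 0,"az": 0},
    {"hand": 0,"x": 0.02,"y": 0.34,"z": -0.16,"ax": 0,"ay": 0,"az": 0},
  ],
)

```text
t: 6.18
tool_pos: [0.4903, -0.0008, 0.4972]
orientation: [-3.133, -0.219, -0.004]
force: [0.8, 0.3, -1.9]
opening: 0.0152
gripper_force: 30.0
```

Run:
```python
from h import *
s=read_state();print(s['t'],s['tool_pos'],row((.5597,-.2097,.50),.1396))
```

```text
6.175 [ 0.49025936 -0.00082629  0.49715382] ([0.0397, 0.2165, -0.0029], [-0.0007, -0.0025, 0.0002])
```

>>> carry_out(
  targets=[
    {"hand": 0,"x": 0.01,"y": 0.05,"z": 0,"ax": 0,"ay": 0,"az": 0},
    {"hand": 0,"x": 0.02,"y": 0.11,"z": 0,"ax": 0,"ay": 0,"az": 0},
    {"hand": 0,"x": 0.03,"y": 0.165,"z": 0,"ax": 0,"ay": 0,"az": 0},
    {"hand": 0,"x": 0.04,"y": 0.205,"z": 0,"ax": 0,"ay": 0,"az": 0},
    {"hand": 0,"x": 0.04,"y": 0.215,"z": 0,"ax": 0,"ay": 0,"az": 0},
    {"hand": 0,"x": 0.04,"y": 0.215,"z": 0,"ax": 0,"ay": 0,"az": 0},
    {"hand": 0,"x": 0.04,"y": 0.215,"z": 0,"ax": 0,"ay": 0,"az": 0},
  ],
)

```text
t: 7.05
tool_pos: [0.5594, -0.2049, 0.4967]
orientation: [-3.132, -0.221, -0.002]
force: [0.3, 0.6, -2.2]
opening: 0.0154
gripper_force: 30.0
```

Run:
```python
from h import *
s=read_state();print(s['t'],s['tool_pos'],row((.5597,-.2097,.50),.1396))
p,im,d=snap('wrist','w4')
U,V=np.meshgrid(np.arange(512),np.arange(384));Rm=R.from_rotvec(p['rotation']).as_matrix()
ray=np.stack([(U-p['cx'])/p['fx'],-(V-p['cy'])/p['fy'],-np.ones_like(U)],-1)@Rm.T
P=p['position']+ray*d[...,None]; np.save('P4.npy',P)
m=(abs(P[...,2]-.125)<.006)&(np.hypot(P[...,0]-.557,P[...,1]+.208)<.05)
Q=P[m];print(m.sum(),Q.min(0),Q.max(0))
(cx,cy),ax,an=cv2.fitEllipse(cv2.convexHull((Q[:,:2]*1e4).astype(np.float32))); print('outer',cx/1e4,cy/1e4,np.array(ax)/10)
tp=s['tool_pos']
for lo in np.arange(.17,.34,.01):
  m=(P[...,2]>lo)&(P[...,2]<lo+.01)&(np.hypot(P[...,0]-tp[0],P[...,1]-tp[1])<.035)
  if m.any(): Q=P[m]; print(round(lo,3),m.sum(),Q.mean(0).round(4),Q.min(0).round(4),Q.max(0).round(4),(int(U[m].mean()),int(V[m].mean())))
print('head proj',proj('w4',(tp[0],tp[1],tp[2]-.167-.0035-.138)))
s2,ims,ds=snap('scene','s4')
u,v=map(int,proj('s4',(tp[0],tp[1],.2)));print('scene',u,v)
a=cv2.resize(im[:,60:460][100:384],(560,398)); b=cv2.resize(ims[v-50:v+70,u-36:u+36],(240,400))
cv2.imwrite('pics/s4c.png',np.hstack([a,b[:398]]))
```

```text
7.05 [ 0.55940551 -0.20493636  0.49674318] ([-0.0004, 0.0048, -0.0033], [-0.0013, -0.0013, 0.0012])
1465 [ 0.52567547 -0.24447328  0.11909823] [ 0.59479047 -0.17469266  0.12791843]
outer 0.55979541015625 -0.2095192626953125 [69.36019897 69.83519897]
0.18 13 [ 0.568  -0.203   0.1882] [ 0.5495 -0.211   0.1845] [ 0.5753 -0.1988  0.19  ] (251, 178)
0.19 140 [ 0.5676 -0.2045  0.1931] [ 0.5444 -0.2106  0.19  ] [ 0.5755 -0.1976  0.2   ] (252, 179)
0.2 99 [ 0.5615 -0.2045  0.2028] [ 0.5537 -0.2121  0.2005] [ 0.5663 -0.1978  0.2094] (251, 188)
0.21 26 [ 0.5625 -0.2046  0.2153] [ 0.5609 -0.2086  0.2106] [ 0.5636 -0.2009  0.2198] (252, 190)
0.22 19 [ 0.5626 -0.2045  0.2239] [ 0.5608 -0.2084  0.2202] [ 0.5637 -0.2009  0.2269] (252, 192)
0.23 34 [ 0.5629 -0.2044  0.2351] [ 0.559  -0.2092  0.2308] [ 0.5643 -0.1996  0.2397] (251, 196)
0.24 43 [ 0.5627 -0.204   0.2447] [ 0.5591 -0.209   0.2404] [ 0.5643 -0.1997  0.25  ] (251, 199)
0.25 48 [ 0.5626 -0.2046  0.2553] [ 0.5594 -0.21    0.2505] [ 0.5642 -0.1998  0.26  ] (252, 203)
0.26 53 [ 0.5628 -0.2043  0.2652] [ 0.5581 -0.2096  0.2603] [ 0.5642 -0.1996  0.2698] (251, 207)
0.27 61 [ 0.5628 -0.2043  0.2754] [ 0.5591 -0.2092  0.27  ] [ 0.5641 -0.1996  0.2799] (251, 211)
0.28 24 [ 0.5634 -0.204   0.2829] [ 0.5614 -0.2081  0.28  ] [ 0.5643 -0.2002  0.2846] (251, 214)
0.3 239 [ 0.5661 -0.2035  0.3042] [ 0.5596 -0.2118  0.3006] [ 0.5701 -0.1955  0.31  ] (251, 222)
0.31 360 [ 0.5674 -0.2034  0.3157] [ 0.5608 -0.2234  0.31  ] [ 0.5726 -0.1828  0.32  ] (251, 227)
0.32 556 [ 0.568  -0.2035  0.3252] [ 0.5601 -0.2251  0.32  ] [ 0.573  -0.1813  0.33  ] (251, 232)
0.33 1172 [ 0.5638 -0.2039  0.3355] [ 0.5509 -0.2259  0.33  ] [ 0.573  -0.1806  0.34  ] (251, 247)
head proj (np.float64(251.95615015606137), np.float64(186.4204397292281))
scene 184 143
```

View pics/s4c.png

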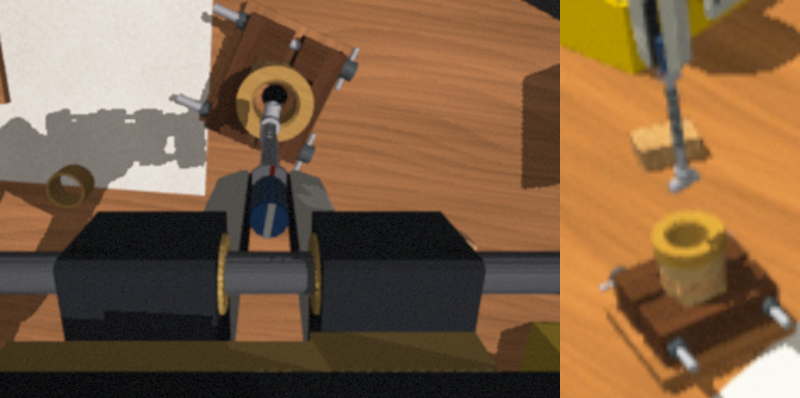

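Picture: the gauge hangs vertical above the brass mouth, with its head just right of and below the mouth centre. The handle axis is about (0.559,-0.2044) and the mouth (0.5598,-0.2096), so I shift tool y by +5 mm and then descend.

>>> carry_out(
  targets=[
    {"hand": 0,"x": 0.0,"y": 0.005,"z": 0.01,"ax": 0,"ay": 0.001,"az": 0},
    {"hand": 0,"x": 0.0,"y": 0.005,"z": 0.035,"ax": 0,"ay": 0.001,"az": 0},
    {"hand": 0,"x": 0.0,"y": 0.005,"z": 0.05,"ax": 0,"ay": 0.001,"az": 0},
    {"hand": 0,"x": 0.0,"y": 0.005,"z": 0.05,"ax": 0,"ay": 0.001,"az": 0},
    {"hand": 0,"x": 0.0,"y": 0.005,"z": 0.05,"ax": 0,"ay": 0.001,"az": 0},
  ],
)

```text
t: 7.78
tool_pos: [0.5603, -0.2109, 0.4473]
orientation: [-3.133, -0.219, -0.004]
force: [-0.3, -0.3, -1.5]
opening: 0.0154
gripper_force: 30.0
```

Run:
```python
from h import *
s=read_state();print(s['t'],s['tool_pos'],s['force'],s['wrist_torque'],row((.5603,-.2100,.50),.1396))
p,im,d=snap('wrist','w5')
U,V=np.meshgrid(np.arange(512),np.arange(384));Rm=R.from_rotvec(p['rotation']).as_matrix()
ray=np.stack([(U-p['cx'])/p['fx'],-(V-p['cy'])/p['fy'],-np.ones_like(U)],-1)@Rm.T
P=p['position']+ray*d[...,None]
m=(abs(P[...,2]-.125)<.004)&(np.hypot(P[...,0]-.557,P[...,1]+.208)<.05)
Q=P[m];print(m.sum(),Q.min(0),Q.max(0))
tp=s['tool_pos']
for lo in np.arange(.13,.24,.01):
  m=(P[...,2]>lo)&(P[...,2]<lo+.01)&(np.hypot(P[...,0]-tp[0],P[...,1]-tp[1])<.025)
  if m.any(): Q=P[m]; print(round(lo,3),m.sum(),Q.mean(0).round(4),Q.min(0).round(4),Q.max(0).round(4))
```

```text
7.775 [ 0.5603197  -0.21090385  0.44729206] [-0.31164523 -0.30838711 -1.49049522] [0.06691635 0.03385455 0.05320709] ([0.0003, -0.0009, -0.0527], [-0.0004, -0.0028, 0.0003])
1958 [ 0.52477198 -0.24433204  0.12103258] [ 0.59463443 -0.17475275  0.1273533 ]
0.13 11 [ 0.5713 -0.2112  0.1387] [ 0.5518 -0.217   0.1356] [ 0.5767 -0.2049  0.1399]
0.14 139 [ 0.5689 -0.2104  0.1435] [ 0.5459 -0.2171  0.14  ] [ 0.5771 -0.2037  0.15  ]
0.15 101 [ 0.5631 -0.2105  0.1534] [ 0.5546 -0.2183  0.1502] [ 0.5677 -0.2039  0.16  ]
0.16 24 [ 0.564  -0.2109  0.1656] [ 0.5623 -0.2147  0.1602] [ 0.5649 -0.207   0.1697]
0.17 22 [ 0.5641 -0.2106  0.1748] [ 0.5626 -0.2145  0.1701] [ 0.565  -0.207   0.1798]
0.18 32 [ 0.5642 -0.2105  0.1855] [ 0.5606 -0.2153  0.182 ] [ 0.5654 -0.2057  0.1883]
0.19 40 [ 0.564  -0.2101  0.1947] [ 0.5601 -0.2151  0.1902] [ 0.5655 -0.2057  0.1997]
0.2 46 [ 0.5639 -0.2106  0.2047] [ 0.5606 -0.216   0.2   ] [ 0.5656 -0.2059  0.21  ]
0.21 55 [ 0.564  -0.2105  0.2149] [ 0.5609 -0.2158  0.2102] [ 0.5656 -0.206   0.2199]
0.22 61 [ 0.5639 -0.2101  0.2252] [ 0.5598 -0.2153  0.2201] [ 0.5655 -0.2057  0.2299]
0.23 28 [ 0.5646 -0.2104  0.2329] [ 0.5624 -0.2142  0.2301] [ 0.5655 -0.2063  0.2357]
```

>>> carry_out(
  targets=[
    {"hand": 0,"x": 0,"y": -0.001,"z": 0.005,"ax": 0,"ay": 0,"az": 0},
    {"hand": 0,"x": 0,"y": -0.001,"z": 0.01,"ax": 0,"ay": 0,"az": 0},
    {"hand": 0,"x": 0,"y": -0.001,"z": 0.016,"ax": 0,"ay": 0,"az": 0},
    {"hand": 0,"x": 0,"y": -0.001,"z": 0.022,"ax": 0,"ay": 0,"az": 0},
    {"hand": 0,"x": 0,"y": -0.001,"z": 0.028,"ax": 0,"ay": 0,"az": 0},
    {"hand": 0,"x": 0,"y": -0.001,"z": 0.028,"ax": 0,"ay": 0,"az": 0},
  ],
)

```text
t: 8.57
tool_pos: [0.5599, -0.2098, 0.4176]
orientation: [-3.132, -0.219, -0.001]
force: [0.3, 0.4, -2.3]
opening: 0.0154
gripper_force: 30.0
```

Run:
```python
from h import *
s=read_state();print(s['t'],s['tool_pos'],s['force'],s['wrist_torque'])
```

```text
8.575 [ 0.55994021 -0.20978941  0.41757691] [ 0.28752888  0.38912202 -2.25888137] [ 0.00167429 -0.01537066 -0.02283203]
```

>>> carry_out(
  targets=[
    {"hand": 0,"x": 0,"y": 0,"z": 0.002,"ax": 0,"ay": 0,"az": 0},
    {"hand": 0,"x": 0,"y": 0,"z": 0.004,"ax": 0,"ay": 0,"az": 0},
    {"hand": 0,"x": 0,"y": 0,"z": 0.005,"ax": 0,"ay": 0,"az": 0},
    {"hand": 0,"x": 0,"y": 0,"z": 0.006,"ax": 0,"ay": 0,"az": 0},
  ],
)

```text
t: 9.07
tool_pos: [0.5601, -0.2099, 0.4125]
orientation: [-3.133, -0.219, -0.003]
force: [0.3, -0.1, -1.7]
opening: 0.0152
gripper_force: 30.0
```

>>> carry_out(
  targets=[
    {"hand": 0,"x": 0,"y": 0,"z": 0.001,"ax": 0,"ay": 0,"az": 0},
    {"hand": 0,"x": 0,"y": 0,"z": 0.002,"ax": 0,"ay": 0,"az": 0},
  ],
)

```text
t: 9.32
tool_pos: [0.5601, -0.2099, 0.4104]
orientation: [-3.133, -0.219, -0.003]
force: [-0.5, -1.1, -2.2]
opening: 0.0153
gripper_force: 30.0
```

>>> carry_out(
  targets=[
    {"hand": 0,"x": 0,"y": 0,"z": 0.001,"ax": 0,"ay": 0,"az": 0},
    {"hand": 0,"x": 0,"y": 0,"z": 0.002,"ax": 0,"ay": 0,"az": 0},
  ],
)

```text
t: 9.57
tool_pos: [0.5601, -0.2099, 0.4084]
orientation: [-3.133, -0.219, -0.003]
force: [0.1, -0.4, -0.8]
opening: 0.0156
gripper_force: 30.0
```

>>> carry_out(
  targets=[
    {"hand": 0,"x": 0,"y": 0,"z": 0.001,"ax": 0,"ay": 0,"az": 0},
    {"hand": 0,"x": 0,"y": 0,"z": 0.002,"ax": 0,"ay": 0,"az": 0},
  ],
)

```text
t: 9.82
tool_pos: [0.5601, -0.2099, 0.4065]
orientation: [-3.133, -0.219, -0.003]
force: [-0.3, -0.2, -2.8]
opening: 0.0155
gripper_force: 30.0
```

>>> carry_out(
  targets=[
    {"hand": 0,"x": 0,"y": 0,"z": 0.001,"ax": 0,"ay": 0,"az": 0},
    {"hand": 0,"x": 0,"y": 0,"z": 0.002,"ax": 0,"ay": 0,"az": 0},
  ],
)

```text
t: 10.07
tool_pos: [0.5602, -0.2099, 0.4048]
orientation: [-3.133, -0.219, -0.004]
force: [-0.5, 0.3, 1.7]
opening: 0.0153
gripper_force: 30.0
```

>>> carry_out(
  targets=[
    {"hand": 0,"x": 0,"y": 0,"z": 0,"ax": 0,"ay": 0,"az": 0},
  ],
)

```text
t: 10.2
tool_pos: [0.5602, -0.2099, 0.4049]
orientation: [-3.133, -0.219, -0.004]
force: [-1.0, 0.7, 0.4]
opening: 0.0156
gripper_force: 30.0
```

>>> carry_out(
  targets=[
    {"hand": 0,"x": 0,"y": 0,"z": 0.0005,"ax": 0,"ay": 0,"az": 0},
    {"hand": 0,"x": 0,"y": 0,"z": 0.0005,"ax": 0,"ay": 0,"az": 0},
  ],
)

```text
t: 10.45
tool_pos: [0.5603, -0.2099, 0.4047]
orientation: [-3.133, -0.219, -0.005]
force: [-0.9, 0.1, 3.7]
opening: 0.0155
gripper_force: 30.0
```

>>> carry_out(
  targets=[
    {"hand": 0,"x": 0,"y": 0,"z": 0.0004,"ax": 0,"ay": 0,"az": 0},
    {"hand": 0,"x": 0,"y": 0,"z": 0.0004,"ax": 0,"ay": 0,"az": 0},
  ],
)

```text
t: 10.7
tool_pos: [0.5603, -0.2099, 0.4046]
orientation: [-3.134, -0.219, -0.005]
force: [-0.1, 1.2, 5.5]
opening: 0.0152
gripper_force: 30.0
```

Run:
```python
from h import *
s=read_state();print(s['t'],s['tool_pos'],s['force'],s['wrist_torque'],s['q'])
```

```text
10.7 [ 0.56031081 -0.20992964  0.40461949] [-0.14414798  1.18732069  5.47879563] [2.35049110e-01 1.60578944e-01 2.05586036e-04] [-0.44478655  0.12449079  1.49482593  0.00197913  1.51951983  0.98612994]
```

>>> carry_out(
  targets=[
    {"hand": 0,"x": 0,"y": 0,"z": 0,"ax": 0,"ay": 0,"az": -0.12},
    {"hand": 0,"x": 0,"y": 0,"z": 0,"ax": 0,"ay": 0,"az": -0.24},
    {"hand": 0,"x": 0,"y": 0,"z": 0,"ax": 0,"ay": 0,"az": -0.36},
    {"hand": 0,"x": 0,"y": 0,"z": 0,"ax": 0,"ay": 0,"az": -0.48},
  ],
)

```text
t: 11.2
tool_pos: [0.5602, -0.2098, 0.4046]
orientation: [-2.99, -0.964, -0.005]
force: [-1.3, 1.5, 6.8]
opening: 0.0156
gripper_force: 30.0
```

Run:
```python
from h import *
s=read_state();print(s['t'],s['tool_pos'],s['force'],s['wrist_torque'],s['q'])
```

```text
11.2 [ 0.5602268  -0.20975457  0.40459347] [-1.28837385  1.54878351  6.82055433] [ 0.42901258  0.47375208 -0.058797  ] [-0.44466367  0.12442046  1.49494912  0.00223371  1.52006473  0.5021995 ]
```

>>> carry_out(
  targets=[
    {"hand": 0,"x": 0,"y": 0,"z": 0,"ax": 0,"ay": 0,"az": -0.12},
    {"hand": 0,"x": 0,"y": 0,"z": 0,"ax": 0,"ay": 0,"az": -0.24},
    {"hand": 0,"x": 0,"y": 0,"z": 0,"ax": 0,"ay": 0,"az": -0.36},
    {"hand": 0,"x": 0,"y": 0,"z": 0,"ax": 0,"ay": 0,"az": -0.48},
    {"hand": 0,"x": 0,"y": 0,"z": 0,"ax": 0,"ay": 0,"az": -0.6},
    {"hand": 0,"x": 0,"y": 0,"z": 0,"ax": 0,"ay": 0,"az": -0.65},
  ],
)

```text
t: 11.95
tool_pos: [0.56, -0.2098, 0.4046]
orientation: [2.527, 1.866, 0.003]
force: [-3.0, 0.0, 7.6]
opening: 0.0152
gripper_force: 30.1
```

Run:
```python
from h import *
s=read_state();print(s['t'],s['tool_pos'],s['force'],s['wrist_torque'],s['q'])
```

```text
11.95 [ 0.55998691 -0.20982371  0.40456238] [-3.00844121e+00  7.39819939e-03  7.55920050e+00] [ 0.4165248   0.86410304 -0.02058826] [-0.44479378  0.1243437   1.49508801  0.00177275  1.52083827 -0.14658568]
```

>>> carry_out(
  targets=[
    {"hand": 0,"x": 0,"y": 0,"z": 0,"ax": 0,"ay": 0,"az": -0.05},
    {"hand": 0,"x": 0,"y": 0,"z": 0,"ax": 0,"ay": 0,"az": -0.1},
  ],
)

```text
t: 12.2
tool_pos: [0.56, -0.2099, 0.4046]
orientation: [2.431, 1.989, 0.003]
force: [-3.3, 0.5, 7.7]
opening: 0.0154
gripper_force: 30.1
```

Run:
```python
from h import *
s=read_state();print(s['t'],s['tool_pos'],s['force'],s['wrist_torque'],s['q'])
p,im,d=snap('wrist','w6')
u,v=map(int,proj('w6',s['tool_pos']-[0,0,.18]))
u2,v2=map(int,proj('w6',s['tool_pos']-[0,0,.28]))
print(u,v,u2,v2)
cv2.imwrite('pics/w6c.png',cv2.resize(im[v2-60:v2+90,u2-100:u2+100],(800,600),interpolation=cv2.INTER_CUBIC))
```

```text
12.2 [ 0.55996023 -0.20987807  0.40457871] [-3.3039326   0.51722572  7.71041886] [0.26163355 0.93307049 0.05106361] [-0.44485302  0.12432315  1.49508048  0.00164054  1.52085956 -0.24548742]
250 239 250 193
```

View pics/w6c.png

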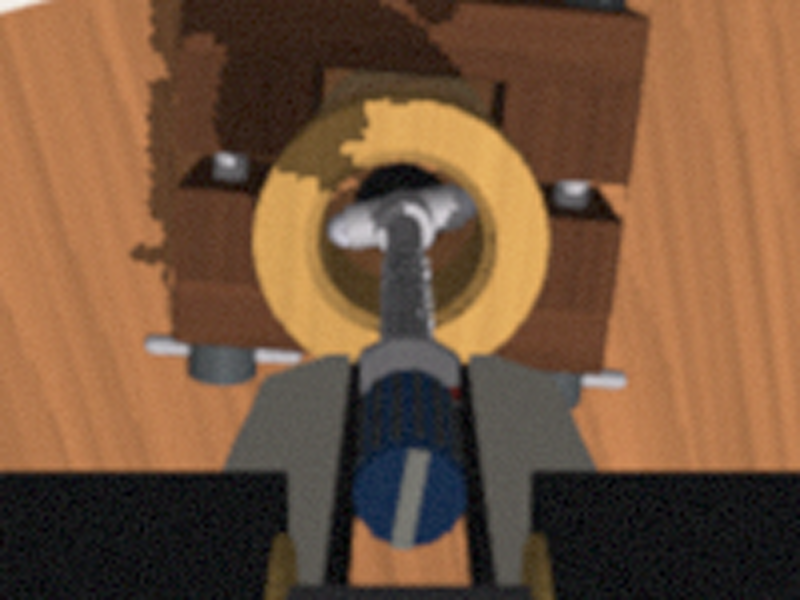

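The plungers are out: both tips reach the bore wall, at left (330,235) and right (478,200) in the crop. The head has kept still while the knob turned. Now I screw the knob fast.

>>> carry_out(
  targets=[
    {"hand": 0,"x": 0,"y": 0,"z": 0,"ax": 0,"ay": 0,"az": 0.12},
    {"hand": 0,"x": 0,"y": 0,"z": 0,"ax": 0,"ay": 0,"az": 0.24},
    {"hand": 0,"x": 0,"y": 0,"z": 0,"ax": 0,"ay": 0,"az": 0.36},
    {"hand": 0,"x": 0,"y": 0,"z": 0,"ax": 0,"ay": 0,"az": 0.48},
    {"hand": 0,"x": 0,"y": 0,"z": 0,"ax": 0,"ay": 0,"az": 0.6},
    {"hand": 0,"x": 0,"y": 0,"z": 0,"ax": 0,"ay": 0,"az": 0.72},
    {"hand": 0,"x": 0,"y": 0,"z": 0,"ax": 0,"ay": 0,"az": 0.84},
  ],
)

```text
t: 13.12
tool_pos: [0.5603, -0.2099, 0.4046]
orientation: [3.034, 0.817, 0.005]
force: [-0.2, -0.1, 6.9]
opening: 0.0151
gripper_force: 30.0
```

>>> carry_out(
  targets=[
    {"hand": 0,"x": 0,"y": 0,"z": 0,"ax": 0,"ay": 0,"az": 0.12},
    {"hand": 0,"x": 0,"y": 0,"z": 0,"ax": 0,"ay": 0,"az": 0.24},
    {"hand": 0,"x": 0,"y": 0,"z": 0,"ax": 0,"ay": 0,"az": 0.36},
  ],
)

```text
t: 13.5
tool_pos: [0.5603, -0.21, 0.4046]
orientation: [-3.131, -0.26, -0.005]
force: [-0.3, 0.4, 6.0]
opening: 0.0157
gripper_force: 30.0
```

Run:
```python
from h import *
s=read_state();print(s['t'],s['tool_pos'],s['force'],s['wrist_torque'],s['q'])
```

```text
13.5 [ 0.56031691 -0.20995527  0.40461606] [-0.31120669  0.43389095  6.0463892 ] [0.05432192 0.18297426 0.10216569] [-0.4447747   0.12450941  1.49481195  0.00183489  1.51945904  0.96001114]
```

>>> carry_out(
  targets=[
    {"hand": 0,"x": 0,"y": 0,"z": 0,"ax": 0,"ay": 0,"az": 0.04},
    {"hand": 0,"x": 0,"y": 0,"z": 0,"ax": 0,"ay": 0,"az": 0.08},
    {"hand": 0,"x": 0,"y": 0,"z": 0,"ax": 0,"ay": 0,"az": 0.12},
  ],
)

```text
t: 13.88
tool_pos: [0.5603, -0.2098, 0.4046]
orientation: [-3.14, -0.076, -0.005]
force: [-1.4, 2.2, 4.9]
opening: 0.0153
gripper_force: 30.0
```

Run:
```python
from h import *
s=read_state();print(s['t'],s['tool_pos'],s['force'],s['wrist_torque'],s['q'])
p,im,d=snap('wrist','w7')
```

```text
13.875 [ 0.56033197 -0.20984055  0.40460948] [-1.38283202  2.23537461  4.90368072] [0.31340513 0.18886592 0.05625856] [-0.44468116  0.12450479  1.49482898  0.00211892  1.51959379  1.07737092]
```

>>> carry_out(
  targets=[
    {"hand": 0,"x": 0,"y": 0,"z": -0.003,"ax": 0,"ay": 0,"az": 0},
    {"hand": 0,"x": 0,"y": 0,"z": -0.006,"ax": 0,"ay": 0,"az": 0},
    {"hand": 0,"x": 0,"y": 0,"z": -0.009,"ax": 0,"ay": 0,"az": 0},
    {"hand": 0,"x": 0,"y": 0,"z": -0.012,"ax": 0,"ay": 0,"az": 0},
  ],
)

```text
t: 14.42
tool_pos: [0.5601, -0.2099, 0.4155]
orientation: [-3.139, -0.078, -0.002]
force: [1.8, -0.6, -3.0]
opening: 0.0153
gripper_force: 30.0
```

>>> carry_out(
  targets=[
    {"hand": 0,"x": 0,"y": 0,"z": -0.005,"ax": 0,"ay": 0,"az": 0},
    {"hand": 0,"x": 0,"y": 0,"z": -0.01,"ax": 0,"ay": 0,"az": 0},
    {"hand": 0,"x": 0,"y": 0,"z": -0.015,"ax": 0,"ay": 0,"az": 0},
    {"hand": 0,"x": 0,"y": 0,"z": -0.02,"ax": 0,"ay": 0,"az": 0},
    {"hand": 0,"x": 0,"y": 0,"z": -0.026,"ax": 0,"ay": 0,"az": 0},
    {"hand": 0,"x": 0,"y": 0,"z": -0.034,"ax": 0,"ay": 0,"az": 0},
    {"hand": 0,"x": 0,"y": 0,"z": -0.045,"ax": 0,"ay": 0,"az": 0},
    {"hand": 0,"x": 0,"y": 0,"z": -0.06,"ax": 0,"ay": 0,"az": 0},
  ],
)

```text
t: 15.42
tool_pos: [0.5599, -0.2099, 0.4763]
orientation: [-3.139, -0.078, -0.002]
force: [0.8, -0.7, -3.6]
opening: 0.0155
gripper_force: 30.0
```

>>> carry_out(
  targets=[
    {"hand": 0,"x": 0,"y": 0,"z": -0.025,"ax": 0,"ay": 0,"az": 0},
    {"hand": 0,"x": 0,"y": 0,"z": -0.025,"ax": 0,"ay": 0,"az": 0},
    {"hand": 0,"x": 0,"y": 0,"z": -0.025,"ax": 0,"ay": 0,"az": 0},
  ],
)

```text
t: 15.8
tool_pos: [0.56, -0.21, 0.5002]
orientation: [-3.139, -0.078, -0.003]
force: [0.9, -0.3, -2.8]
opening: 0.0152
gripper_force: 30.0
```

Run:
```python
from h import *
s=read_state();tp=s['tool_pos'];print(s['t'],tp,s['force'],s['wrist_torque'],s['q'])
p,im,d=snap('wrist','w8')
U,V=np.meshgrid(np.arange(512),np.arange(384));Rm=R.from_rotvec(p['rotation']).as_matrix()
ray=np.stack([(U-p['cx'])/p['fx'],-(V-p['cy'])/p['fy'],-np.ones_like(U)],-1)@Rm.T
P=p['position']+ray*d[...,None]
hz=tp[2]-.167-.0035-.138
m=(abs(P[...,2]-hz)<.009)&(np.hypot(P[...,0]-tp[0],P[...,1]-tp[1])<.04)
Q=P[m][:,:2]; r=cv2.minAreaRect((Q*1e4).astype(np.float32)); print('head',np.array(r[0])/1e4,np.array(r[1])/10,r[2])
m=(P[...,2]>hz+.02)&(P[...,2]<hz+.09)&(np.hypot(P[...,0]-tp[0],P[...,1]-tp[1])<.02); print(P[m].mean(0),P[m].min(0),P[m].max(0))
u,v=map(int,proj('w8',tp-[0,0,.3085]));print(u,v)
cv2.imwrite('pics/w8c.png',cv2.resize(im[v-40:v+60,u-65:u+65],(780,600),interpolation=cv2.INTER_CUBIC))
print('to front of notch', row((.43,.335,.49),.1396))
```

```text
15.8 [ 0.5599604  -0.20996677  0.50019118] [ 0.86447954 -0.27482062 -2.84931272] [ 0.04232967  0.03520093 -0.0263216 ] [-0.4450894   0.10543255  1.34301895  0.00197099  1.69220409  1.07614791]
head [ 0.5620104  -0.20920977] [12.32669373 34.62070923] 75.4341812133789
[ 0.56341587 -0.20954756  0.25313802] [ 0.55886619 -0.21489439  0.21182018] [ 0.56489248 -0.20444976  0.28154108]
252 186
to front of notch ([-0.1026, -0.5507, 0.0105], [-0.0018, -0.0008, -0.0898])
```

View pics/w8c.png

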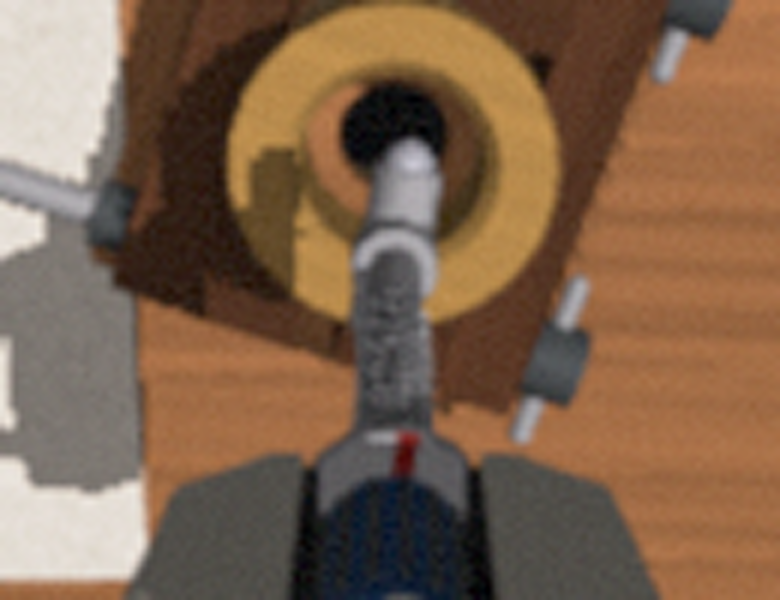

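Run:
```python
from h import *
for n,tz in(('w5',.4473),('w8',.5002)):
    f=np.load(n+'.npz');d=f['d'];U,V=np.meshgrid(np.arange(512),np.arange(384));Rm=R.from_rotvec(f['rotation']).as_matrix()
    ray=np.stack([(U-f['cx'])/f['fx'],-(V-f['cy'])/f['fy'],-np.ones_like(U)],-1)@Rm.T
    P=f['position']+ray*d[...,None]; hz=tz-.3085
    dist=lambda a:np.hypot(P[...,0]-a[0],P[...,1]-a[1])
    a=(.5601,-.2105 if n=='w5' else -.2098)
    m=(abs(P[...,2]-hz)<.008)&(dist(a)<.035); i=np.argsort(dist(a)[m])[-8:]; print(n,dist(a)[m][i].round(4),P[m][i].mean(0).round(4))
    # red mark
    im=f['im'].astype(int); r=(im[...,2]>110)&(im[...,1]<60)&(im[...,0]<60)&(abs(P[...,2]-(hz+.114))<.012)&(dist(a)<.03)
    print('red',r.sum(),U[r].mean() if r.any() else 0,V[r].mean() if r.any() else 0)
```

```text
w5 [0.0161 0.0162 0.0164 0.0165 0.0165 0.0166 0.0167 0.0172] [ 0.5764 -0.2123  0.1406]
red 0 0 0
w8 [0.0181 0.0183 0.0184 0.0186 0.0188 0.0189 0.019  0.0191] [ 0.5786 -0.2118  0.1932]
red 3 254.66666666666666 218.66666666666666
```

Run:
```python
from h import *
print(row((.47,0,.50),.1336),row((.4234,.3345,.50),.1336,((.47,0,.50),.1336)))
```

```text
([-0.0793, -0.2142, -0.0001], [-0.0018, -0.0007, -0.0838]) ([-0.0016, -0.3377, -0.0], [0.0, 0.0, 0.0])
```

>>> carry_out(
  targets=[
    {"hand": 0,"x": -0.02,"y": -0.045,"z": 0,"ax": -0.001,"ay": 0,"az": -0.03},
    {"hand": 0,"x": -0.04,"y": -0.1,"z": 0,"ax": -0.001,"ay": 0,"az": -0.06},
    {"hand": 0,"x": -0.06,"y": -0.155,"z": 0,"ax": -0.001,"ay": 0,"az": -0.084},
    {"hand": 0,"x": -0.079,"y": -0.214,"z": 0,"ax": -0.001,"ay": 0,"az": -0.084},
    {"hand": 0,"x": -0.084,"y": -0.272,"z": 0,"ax": -0.001,"ay": 0,"az": -0.084},
    {"hand": 0,"x": -0.088,"y": -0.33,"z": 0,"ax": -0.001,"ay": 0,"az": -0.084},
    {"hand": 0,"x": -0.093,"y": -0.39,"z": 0,"ax": -0.001,"ay": 0,"az": -0.084},
    {"hand": 0,"x": -0.098,"y": -0.45,"z": 0,"ax": -0.001,"ay": 0,"az": -0.084},
  ],
)

```text
t: 16.85
tool_pos: [0.4389, 0.2364, 0.4998]
orientation: [3.134, 0.21, 0.001]
force: [0.5, 0.3, -2.4]
opening: 0.0158
gripper_force: 30.0
```

Run:
```python
from h import *
s=read_state();print(s['tool_pos'],row((.4234,.3345,.40),.1336))
```

```text
[0.43885948 0.23637812 0.49983972] ([-0.0023, -0.0993, 0.0998], [0.0004, -0.0008, 0.0001])
```

>>> carry_out(
  targets=[
    {"hand": 0,"x": -0.002,"y": -0.045,"z": 0,"ax": 0,"ay": 0,"az": 0},
    {"hand": 0,"x": -0.002,"y": -0.085,"z": 0.02,"ax": 0,"ay": 0,"az": 0},
    {"hand": 0,"x": -0.002,"y": -0.096,"z": 0.06,"ax": 0,"ay": 0,"az": 0},
    {"hand": 0,"x": -0.002,"y": -0.096,"z": 0.1,"ax": 0,"ay": 0,"az": 0},
    {"hand": 0,"x": -0.002,"y": -0.096,"z": 0.13,"ax": 0,"ay": 0,"az": 0},
    {"hand": 0,"x": -0.002,"y": -0.096,"z": 0.15,"ax": 0,"ay": 0,"az": 0},
    {"hand": 0,"x": -0.002,"y": -0.096,"z": 0.15,"ax": 0,"ay": 0,"az": 0},
    {"hand": 0,"x": -0.002,"y": -0.096,"z": 0.15,"ax": 0,"ay": 0,"az": 0},
  ],
)

```text
t: 17.85
tool_pos: [0.4256, 0.3297, 0.3523]
orientation: [-3.134, -0.21, -0.005]
force: [0.2, 0.2, -1.6]
opening: 0.0152
gripper_force: 30.0
```

Run:
```python
from h import *
s=read_state();tp=s['tool_pos'];print(tp,s['force'],row((.4234,.3345,.3385),.1336))
p,im,d=snap('wrist','w9')
U,V=np.meshgrid(np.arange(512),np.arange(384));Rm=R.from_rotvec(p['rotation']).as_matrix()
ray=np.stack([(U-p['cx'])/p['fx'],-(V-p['cy'])/p['fy'],-np.ones_like(U)],-1)@Rm.T
P=p['position']+ray*d[...,None]
# notch: within rail frame, top points near gauge notch
o=np.array([.505,.2495]);c,sn=np.cos(.1336),np.sin(.1336)
X=(P[...,0]-o[0])*c+(P[...,1]-o[1])*sn; Y=-(P[...,0]-o[0])*sn+(P[...,1]-o[1])*c
top=abs(P[...,2]-.135)<.005
for x in np.arange(-.02,.03,.004):
    y=np.sort(Y[top&(abs(X-x)<.002)&(abs(Y-.095)<.04)])
    if len(y)>5:
        i=np.argmax(np.diff(y)); print(round(x,3),y[i].round(4),y[i+1].round(4),'mid',((y[i]+y[i+1])/2).round(4),y[0].round(3),y[-1].round(3))
print('tool in rail', (tp[0]-o[0])*c+(tp[1]-o[1])*sn, -(tp[0]-o[0])*sn+(tp[1]-o[1])*c)
```

```text
[0.42557785 0.32966712 0.35225798] [ 0.18613365  0.17792665 -1.60447521] ([-0.0016, -0.0051, 0.0138], [-0.0008, -0.0035, 0.0])
-0.02 0.0844 0.1058 mid 0.0951 0.055 0.135
-0.016 0.0865 0.104 mid 0.0952 0.055 0.135
-0.012 0.0885 0.1017 mid 0.0951 0.055 0.135
-0.008 0.0885 0.1022 mid 0.0953 0.055 0.135
-0.004 0.0879 0.1021 mid 0.095 0.055 0.135
0.0 0.0879 0.1021 mid 0.095 0.055 0.135
0.004 0.0879 0.1021 mid 0.095 0.055 0.135
0.008 0.0879 0.1021 mid 0.095 0.055 0.135
0.012 0.0879 0.1021 mid 0.095 0.055 0.135
0.016 0.0886 0.0892 mid 0.0889 0.055 0.135
0.02 0.0886 0.0892 mid 0.0889 0.055 0.135
0.024 0.0905 0.0912 mid 0.0909 0.055 0.135
0.028 0.0892 0.0899 mid 0.0895 0.055 0.135
tool in rail -0.06803590489788375 0.09003199995980174
```

>>> carry_out(
  targets=[
    {"hand": 0,"x": 0,"y": -0.005,"z": 0.008,"ax": 0,"ay": -0.002,"az": 0},
    {"hand": 0,"x": 0,"y": -0.005,"z": 0.014,"ax": 0,"ay": -0.002,"az": 0},
    {"hand": 0,"x": 0.01,"y": -0.005,"z": 0.014,"ax": 0,"ay": -0.002,"az": 0},
    {"hand": 0,"x": 0.022,"y": -0.005,"z": 0.014,"ax": 0,"ay": -0.002,"az": 0},
    {"hand": 0,"x": 0.03,"y": -0.005,"z": 0.014,"ax": 0,"ay": -0.002,"az": 0},
    {"hand": 0,"x": 0.03,"y": -0.005,"z": 0.014,"ax": 0,"ay": -0.002,"az": 0},
    {"hand": 0,"x": 0.03,"y": -0.005,"z": 0.014,"ax": 0,"ay": -0.002,"az": 0},
  ],
)

```text
t: 18.77
tool_pos: [0.4543, 0.3384, 0.3369]
orientation: [3.134, 0.21, -0.001]
force: [-0.2, 0.3, -1.8]
opening: 0.0154
gripper_force: 30.0
```

```bash
cat >> h.py <<'E'
def rail():
    s=read_state();tp=s['tool_pos'];o=np.array([.505,.2495]);c,sn=np.cos(.1336),np.sin(.1336)
    print(s['t'],'tool in rail', (tp[0]-o[0])*c+(tp[1]-o[1])*sn, -(tp[0]-o[0])*sn+(tp[1]-o[1])*c,tp[2],s['force'],s['wrist_torque'],row(tp,.1336)[1])
E
python3 -c "
from h import *
rail()"
```

```text
18.775 tool in rail -0.03842512719339746 0.09489363908501408 0.3368841842720258 [-0.24015249  0.33946093 -1.77442918] [ 0.05231155 -0.00300307  0.01330087] [0.0001, 0.0005, 0.0001]
```

>>> carry_out(
  targets=[
    {"hand": 0,"x": 0.008,"y": 0,"z": -0.001,"ax": 0,"ay": 0,"az": 0},
    {"hand": 0,"x": 0.016,"y": 0,"z": -0.001,"ax": 0,"ay": 0,"az": 0},
    {"hand": 0,"x": 0.024,"y": 0,"z": -0.001,"ax": 0,"ay": 0,"az": 0},
    {"hand": 0,"x": 0.032,"y": 0,"z": -0.001,"ax": 0,"ay": 0,"az": 0},
    {"hand": 0,"x": 0.038,"y": 0,"z": -0.001,"ax": 0,"ay": 0,"az": 0},
    {"hand": 0,"x": 0.038,"y": 0,"z": -0.001,"ax": 0,"ay": 0,"az": 0},
  ],
)

```text
t: 19.52
tool_pos: [0.4924, 0.3435, 0.3379]
orientation: [3.135, 0.209, -0.0]
force: [-0.1, 0.3, -2.7]
opening: 0.0154
gripper_force: 30.0
```

```bash
python3 -c "
from h import *
rail()"
```

```text
19.525 tool in rail -1.6106613522262614e-05 0.09484604522113281 0.33785212328892783 [-0.09704581  0.3044669  -2.70250658] [-0.01307341  0.05456703 -0.01096366] [0.0, 0.0002, -0.0002]
```

Now lower gently by about 6.5 mm until the collar rests.

>>> carry_out(
  targets=[
    {"hand": 0,"x": 0,"y": 0,"z": 0.002,"ax": 0,"ay": 0,"az": 0},
    {"hand": 0,"x": 0,"y": 0,"z": 0.004,"ax": 0,"ay": 0,"az": 0},
    {"hand": 0,"x": 0,"y": 0,"z": 0.005,"ax": 0,"ay": 0,"az": 0},
    {"hand": 0,"x": 0,"y": 0,"z": 0.0055,"ax": 0,"ay": 0,"az": 0},
    {"hand": 0,"x": 0,"y": 0,"z": 0.006,"ax": 0,"ay": 0,"az": 0},
  ],
)

```text
t: 20.15
tool_pos: [0.4919, 0.3436, 0.332]
orientation: [-3.134, -0.21, -0.0]
force: [-0.2, 0.3, -1.8]
opening: 0.0155
gripper_force: 30.0
```

>>> carry_out(
  targets=[
    {"hand": 0,"x": 0,"y": 0,"z": 0.0005,"ax": 0,"ay": 0,"az": 0},
    {"hand": 0,"x": 0,"y": 0,"z": 0.0005,"ax": 0,"ay": 0,"az": 0},
  ],
)

```text
t: 20.4
tool_pos: [0.492, 0.3436, 0.3317]
orientation: [-3.134, -0.21, -0.0]
force: [-0.2, -0.3, -1.1]
opening: 0.0154
gripper_force: 30.0
```

>>> carry_out(
  targets=[
    {"hand": 0,"x": 0,"y": 0,"z": 0.0005,"ax": 0,"ay": 0,"az": 0},
    {"hand": 0,"x": 0,"y": 0,"z": 0.0005,"ax": 0,"ay": 0,"az": 0},
  ],
)

```text
t: 20.65
tool_pos: [0.492, 0.3436, 0.3316]
orientation: [-3.134, -0.21, -0.001]
force: [-1.6, -0.7, 3.7]
opening: 0.0154
gripper_force: 30.0
```

```bash
python3 -c "
from h import *
rail()"
```

```text
20.65 tool in rail -0.0003412342127436484 0.09496924408837569 0.3315647772066369 [-1.63062695 -0.73758891  3.72798084] [-0.18062568  0.32318369  0.04152693] [-0.0002, -0.0005, 0.0002]
```

The collar is seated. I release and rise.

>>> carry_out(
  targets=[
    {"hand": 20,"x": 0,"y": 0,"z": -0.0005,"ax": 0,"ay": 0,"az": 0},
    {"hand": 40,"x": 0,"y": 0,"z": -0.0005,"ax": 0,"ay": 0,"az": 0},
    {"hand": 55,"x": 0,"y": 0,"z": -0.0005,"ax": 0,"ay": 0,"az": 0},
    {"hand": 55,"x": 0,"y": 0,"z": -0.0005,"ax": 0,"ay": 0,"az": 0},
    {"hand": 55,"x": 0,"y": 0,"z": -0.02,"ax": 0,"ay": 0,"az": 0},
    {"hand": 55,"x": 0,"y": 0,"z": -0.05,"ax": 0,"ay": 0,"az": 0},
    {"hand": 55,"x": 0,"y": 0,"z": -0.1,"ax": 0,"ay": 0,"az": 0},
    {"hand": 55,"x": 0,"y": 0,"z": -0.1,"ax": 0,"ay": 0,"az": 0},
  ],
)

```text
t: 21.65
tool_pos: [0.4928, 0.3441, 0.4385]
orientation: [-3.13, -0.21, -0.015]
force: [-0.3, 0.9, -0.4]
opening: 0.0511
gripper_force: 0.0
```

>>> carry_out(
  targets=[
    {"hand": 55,"x": -0.05,"y": 0.05,"z": 0,"ax": 0,"ay": 0,"az": 0},
    {"hand": 55,"x": -0.1,"y": 0.1,"z": 0,"ax": 0,"ay": 0,"az": 0},
    {"hand": 55,"x": -0.1,"y": 0.1,"z": 0,"ax": 0,"ay": 0,"az": 0},
    {"hand": 55,"x": -0.1,"y": 0.1,"z": 0,"ax": 0,"ay": 0,"az": 0},
  ],
)

```text
t: 22.15
tool_pos: [0.4057, 0.2304, 0.4318]
orientation: [-3.134, -0.208, -0.002]
force: [0.3, -0.1, -0.6]
opening: 0.0509
gripper_force: 0.0
```

Run:
```python
from h import *
s=read_state();print(s['t'],s['tool_pos'],s['force'])
p,im,d=snap('wrist','w10')
U,V=np.meshgrid(np.arange(512),np.arange(384));Rm=R.from_rotvec(p['rotation']).as_matrix()
ray=np.stack([(U-p['cx'])/p['fx'],-(V-p['cy'])/p['fy'],-np.ones_like(U)],-1)@Rm.T
P=p['position']+ray*d[...,None]
m=(P[...,2]>.166)&(P[...,2]<.18)&(np.hypot(P[...,0]-.487,P[...,1]-.342)<.03)
Q=P[m];print('knobtop',m.sum(),Q.min(0),Q.max(0),Q.mean(0))
snap('scene','s10');b=cv2.imread('pics/scene0.png')[160:300,240:440];c=cv2.imread('pics/s10.png')[160:300,240:440]
u,v=map(int,proj('w10',(.492,.343,.15)));x0=max(0,u-65);y0=max(0,v-50)
cv2.imwrite('pics/end.png',np.vstack([np.hstack([cv2.resize(x,(400,280)) for x in(b,c)]),np.hstack([cv2.resize(im[y0:y0+100,x0:x0+130],(400,308)),cv2.resize(cv2.imread('pics/w2c.png'),(400,308))])]))
```

```text
22.15 [0.40567507 0.23038935 0.43184602] [ 0.26100427 -0.14826591 -0.59703967]
knobtop 384 [0.48321941 0.33469728 0.16601724] [0.49990995 0.35060518 0.17318351] [0.49144933 0.34231369 0.17058229]
```

View pics/end.png

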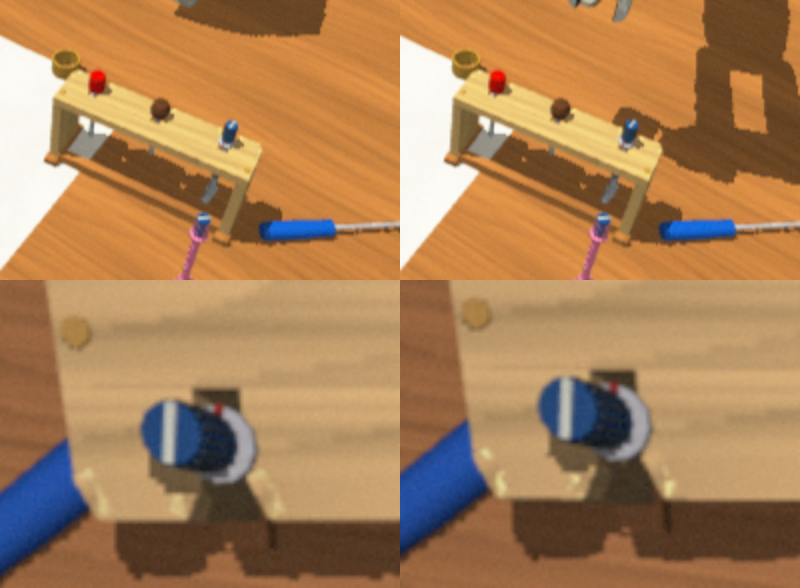

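The gauge hangs in its notch again, with its knob at (0.492,0.342) and top at z=0.1706. The stripe and red mark line up as at the start (lock fast), and the other things near the rail are undisturbed, so I hand the job in.

```bash
python3 -c "
from h import *
print(robot.close_job())"
```

```text
the job is handed in; nothing more can be done
None
```

The gauge was lowered closed onto the shoulder, released to the bore, locked again, drawn straight out and hung back in its own notch; the job is handed in at about 22 s, with no verdict returned.

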